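# Third hand at the butt-weld jig

## Task

Be the welder's third hand for a butt-weld test piece: pick up the loose flat bar, lay it on the jig's raised bed with its long edge against the fence and its end against the end of the bar clamped in the sprung slide, then press it lengthwise until the slide's pointer stands between the two black marks on the scale. Finish while still gripping the bar and pressing steadily like that, so that the welder can tack it. Do not ram the slide to the end of its travel, and leave the coupon, setup block and nut where they lie.

Things in the scene. Friction and masses are not known exactly. Their poses are not given: they have to be found in the camera images.
- loose_half: The loose bar to be held: plain aluminium flat, 30 wide x 110 long x 12 mm thick, 0.09 to 0.15 kg, lying flat right of the jig. Origin: centre of its underside; y along the 110 mm, x across the 30 mm, z up. Both ends alike. Grip it across the 30 mm, best about 28 mm behind its middle (away from the joint), so that the far finger stays clear of the fence.
- jig: Butt-weld jig, fixed, dark base plate 100 x 335 x 10 mm (jig y -135 to 200). Origin on the table top under the joint line; z up, y = pressing direction from the bed towards the slide, x = towards the fence. Slide (66 wide, 55 mm high) at y 54 to 123; end block 60 mm high at y 165 to 187. A bar in place has its middle at x = 0 and its underside at z = 30 mm.
- bed (a point): Middle of the top face of the jig's bed, a raised steel rib 24 mm wide (jig x -12 to 12) and 115 mm long (jig y -127 to -12), its top 30 mm above the table. This point: jig x 0, y -69.5, z 30 mm. Between the bed's end and the clamped bar 12 mm are left open for the weld.
- fence (a point): Middle of the upper edge of the fence's face, which looks to the jig's -x: a steel block at jig x 15 to 27 mm (face at 15), 28 mm long (jig y -38 to -10), its top 40 mm above the table, 10 mm above the bed. This point: jig x 15, y -24, z 40 mm.
- pointer (a point): Tip of the slide's pointer, which moves with the slide above the scale, an aluminium strip 28 mm high at jig x -50 to -38, y 64 to 112 mm. At rest the tip is at jig y 80 mm; the two black marks are at jig y 84 and 96 mm.
- clamped_half: The other half of the test piece: an equal flat bar, 30 x 110 x 12 mm, held under the slide's strap and moving with it. Origin: centre of its underside (jig x = 0, z = 30, y = 55 at rest); y along the length as in the jig.
- joint_face (a point): Centre of the free end face of the clamped bar (30 x 12 mm, looking to the jig's -y), 36 mm above the table; at jig y = 0 with the slide at rest, and moves with it.
- slide (a joint): Travel of the sprung slide in m: 0 at rest (pushed forward by its spring), growing as it is pressed back along the jig's +y, 0.028 at the end of its travel. Pressing force = 4.2 N preload + 0.7 N per mm. The pointer stands between the two black marks from 0.004 to 0.016 (7 to 15 N); it lies midway at 0.010 (about 11 N).
- coupon: Bystander: dark welded steel coupon, 30 x 90 mm flat with an upright leg, 34 mm high, on the table near the loose bar. Origin: centre of its underside.
- setup_block: Bystander: steel setup block with through bores, 26 x 76 x 51 mm, beyond the jig. Origin: centre of its underside.
- nut: Bystander: dark hex nut, 30 mm over flats, 16 mm high, on the table to the right. Origin: centre of its underside.

How it is judged:
At the end, for the whole second after the job is handed in: Through the last second the fingers hold the loose bar flat on the bed (3 mm), in line with the jig (0.06 rad), its edge within 3 mm of the fence, its end pressing on the clamped bar with 5 to 20 N, the slide still and its pointer between the marks (travel 4 to 16 mm) (value of joint slide between 0.004 and 0.016 m and velocity of joint slide between -0.004 and 0.004 m/s and contact force between loose_half and clamped_half between 5 and 20 N and x of loose_half in the frame of jig between -0.003 and 0.003 m and z of loose_half in the frame of jig between 0.028 and 0.033 m and angle between the y axis of loose_half and the y axis of jig, either way round below 0.06 rad and angle between loose_half's own z axis and vertical below 0.06 rad and contact force between the fingers and loose_half above 2 N); the arm keeps its last pose, push and grip.
It fails at once if the slide is rammed to the end of its travel (value of joint slide above 0.026 m).
It fails at once if the T-joint coupon is moved by more than 20 mm (distance of coupon from where it was at the start of the episode above 0.02 m).
It fails at once if the drilled setup block is moved by more than 20 mm (distance of setup_block from where it was at the start of the episode above 0.02 m).
It fails at once if the hex nut is moved by more than 20 mm (distance of nut from where it was at the start of the episode above 0.02 m).
It also fails if it takes over 40 s, if anything falls off the work surface, if the arm or the gripper's body presses on something with over 40 N, if the wrist force passes 120 N, or if a joint passes its speed limit or range.

## Robot

A 6-joint arm with a two-finger parallel gripper is mounted at the origin on a cart in front of the work surface, level with it; the furniture and walls round the work are solid. World frame = base frame: x ahead of the robot, y to its left, z up, the work surface at z = 0. Lengths are in m, angles in rad, forces in N, time in s.
With the tool pointing down it reaches from about 0.375 to 0.975 m from the base axis. Payload 3.8 kg.
Tool frame: the origin (TCP) lies midway between the tips of the shut fingers; the grasp point (between the pads) lies 19 mm behind it; z points along the fingers, y is the line along which they close (so a half turn about z gives the same grasp; the last joint's range is limited). The gripper opens to 85 mm and grips with 20 to 120 N. Pads are 22 mm wide; open, the fingers measure 114 mm over their backs; the gripper's body (76 mm by 85 mm) begins 54 mm behind the grasp point. The pads swing forward as they close: fully open they stand 13 mm farther back than shut.
Start: joints at [1.076, 0.264, 1.604, -0, 1.274, -0.037], TCP at [0.298, 0.605, 0.231] pointing down, gripper open.
Joint ranges: [-2.63, 2.63], [-0.94, 2.18], [0.31, 2.57], [-1.31, 4.45], [0, 2.66], [-2.55, 2.55]. Speed limits (rad/s): [2.57, 2.57, 3.14, 3.14, 3.14, 3.14].

## Interface

Orientations are given as a rotation vector (axis times angle).
In Python, from workcell import status, read_camera, workorder, masks_of gives the robot as it stands.
- The arm moves only by the tool drive_tool, never from a script. Its argument "rows" is a list of rows, each a list of 7 numbers: the turn, a rotation vector about the tool's x, y, z in degrees, then the shift along the tool's x, y, z in m, then the opening, from 0 (shut) to 1 (fully open). In form: [[ax, ay, az, tx, ty, tz, claw], ...]. A call has 1 to 8 rows; each row shifts and turns the commanded pose from where the row before left it, along the tool's axes as they then stand; what a row does not reach is not made up. A row lasts 1/12 s, in which the tool goes at most 41.7 mm and 7.16 degrees, less where a joint would pass 70% of its speed; a pose out of reach is approached as far as the arm can. A call is refused whole if a number of a shift passes 0.0417 or a number of a turn 7.16, either way. A call with a gripper value outside its range is refused whole. The fingers move at their own pace and stop on an object; "force" is the grip in N (left out, the last holds). Time passes only in rows, so rows that do not move let the fingers close. It gives the time, the measured TCP pose, the force, the opening and the grip force at its end, in the units of the state.
- status.read_state(): the state, without advancing time (a new reading comes with each control period).
- read_camera(name): name is "scene" or "side" or "wrist"; returns a dict with "color" (420x560x3 uint8, red, green, blue), "intrinsics" (3x3 intrinsics, pixels), "D" ([k1, k2, p1, p2, k3] as OpenCV has them; the pictures are not rectified), "world_from_camera" (4x4, takes a point from camera to world coordinates); the wrist camera has in their place "mount" (4x4, takes a point from camera to tool coordinates, whose origin is the TCP and whose axes are the flange's). Camera axes: x right, y up, looking along -z (the intrinsics and any distortion apply to the point x, -y, -z); pixel columns grow to the right and rows downward; lengths in m; the calibration is good to about 2 mm. A picture is of the moment at which its call begins: read the wrist's pose just before it. There is no depth.
- workorder.finish_job(): hands the job in; it is judged then, once.
Trained networks look in a picture, given as the dict that the camera call returned (one of the last four; its "shot" number tells which), for a name from the list of things; names that differ only in an ending like _2 or _b are one class to them, and where a whole thing is asked for, a point or a joint stands for the part that bears it (a point fixed in the world has none). Each returns a list of dicts, best first, with "score" (0 to 1); they miss things now and then, are a little off and sometimes report something else, mostly with a low value. They report only what shows in the picture. A call takes as long as a camera call.
- masks_of(picture, name): "mask" (420x560 bool, what is visible of it) and "bbox" ([left, top, right, bottom] in pixels, round what is visible of it).
The state is a dict: "time": time; "q": joint angles; "joint_vel": joint speeds; "joint_torque": joint torques, N m; "tool_pos": TCP position; "tcp_rot": TCP orientation; "wrist_force": force on the tool from outside, world axes, zero at the start; "torque": the same for the moment, N m; "width": opening from 0.0 (shut) to 1.0 (fully open); "grip_force": force on a finger pad.
Only numpy, scipy, OpenCV 4.12 (cv2) and the standard library are available. Lean on these libraries where they do the work, as an engineer would, in place of code of your own. Each camera call takes 0.05 s, during which the arm holds its last target. There are 200 camera calls.

## Working session

There is one attempt and no reset: what is moved stays moved. The work goes in short steps, Python scripts to look and compute and a tool call to move; the robot and the scene stay as the last step left them, time stands still between calls to the robot, and variables do not carry over. Pictures are saved under pics/ and viewed, at most 11 in all, crops included, and the job is handed in when it is done.

Besides the shell and the picture viewer there is one more tool, called after "Request:" as name(argument=value, ...), one argument or row to a line, values as JSON. drive_tool: Moves the arm, as the interface text tells. Its arguments: {"type":"object","properties":{"rows":{"type":"array"},"force":{"type":"number"}},"required":["rows"]}

```bash
ls; mkdir -p pics; cat > h.py <<'E'
import numpy as np, cv2
from workcell import status, read_camera, workorder, masks_of
from scipy.spatial.transform import Rotation as R
def save(p,n): cv2.imwrite('pics/'+n+'.png',p['color'][:,:,::-1])
def tool():
    s=status.read_state(); T=np.eye(4); T[:3,:3]=R.from_rotvec(s['tcp_rot']).as_matrix(); T[:3,3]=s['tool_pos']; return T
def shot(n):
    T=tool(); p=read_camera(n); p['W']=T@np.array(p['mount']) if n=='wrist' else np.array(p['world_from_camera']); return p
def rays(p,uv):
    K=np.array(p['intrinsics'],float);D=np.array(p['D'],float)
    n=cv2.undistortPoints(np.array(uv,float).reshape(-1,1,2),K,D).reshape(-1,2)
    d=np.c_[n[:,0],-n[:,1],-np.ones(len(n))]@p['W'][:3,:3].T
    return p['W'][:3,3],d
def onz(p,uv,z):
    o,d=rays(p,uv); return o+d*((z-o[2])/d[:,2])[:,None]
def proj(p,X):
    X=np.atleast_2d(X); W=p['W']; c=(X-W[:3,3])@W[:3,:3]; c=c*[1,-1,-1]
    return cv2.projectPoints(c.reshape(-1,1,3),np.zeros(3),np.zeros(3),np.array(p['intrinsics'],float),np.array(p['D'],float))[0].reshape(-1,2)
E
python3 - <<'E'
from h import *
for n in ['scene','side','wrist']:
    p=shot(n); save(p,n+'0')
    print(n,np.round(p['W'],3).tolist())
    for o in ['loose_half','jig','clamped_half','slide','coupon','setup_block','nut','fence','bed','pointer']:
        m=masks_of(p,o)
        print(o,[(round(float(x['score']),2),[int(v) for v in x['bbox']]) for x in m[:2]])
print(status.read_state())
E
python3 -c "
import cv2,numpy as np
a=[cv2.imread(f'pics/{n}0.png') for n in('scene','side')]
"
```

```text
pics
scene [[0.833, 0.257, -0.49, -0.004], [-0.554, 0.38, -0.741, -1.137], [-0.004, 0.888, 0.459, 0.631], [0.0, 0.0, 0.0, 1.0]]
loose_half [(0.84, [288, 226, 330, 246])]
jig [(0.56, [186, 164, 252, 235])]
clamped_half [(0.75, [202, 186, 218, 199])]
slide [(0.91, [192, 179, 222, 201]), (0.7, [272, 160, 290, 189])]
coupon [(0.66, [235, 242, 258, 278])]
setup_block [(0.73, [274, 165, 290, 187])]
nut [(0.8, [281, 287, 296, 302])]
fence [(0.93, [187, 165, 251, 234])]
bed [(0.58, [183, 165, 251, 235])]
pointer [(0.96, [194, 177, 221, 195])]
side [[0.949, 0.129, -0.289, 0.256], [-0.316, 0.452, -0.834, -1.148], [0.023, 0.882, 0.47, 0.603], [0.0, 0.0, 0.0, 1.0]]
loose_half [(0.59, [285, 249, 327, 268]), (0.3, [218, 187, 234, 207])]
jig [(0.92, [206, 170, 250, 244])]
clamped_half [(0.74, [240, 310, 261, 327]), (0.47, [219, 188, 235, 207])]
slide [(0.98, [209, 183, 238, 205]), (0.53, [209, 168, 250, 237])]
coupon [(0.65, [216, 255, 244, 289])]
setup_block [(0.58, [296, 175, 316, 202]), (0.56, [208, 168, 250, 237])]
nut [(0.56, [242, 310, 257, 330])]
fence [(0.71, [203, 169, 249, 241])]
bed [(0.
[... 453 characters left out ...]
.7, [0, 377, 137, 420])]
{'time': 1.65, 'q': array([ 1.07610031e+00,  2.63848439e-01,  1.60403365e+00, -5.10331552e-06,
        1.27371282e+00, -3.68901091e-02]), 'joint_vel': array([-0.00047271,  0.00107246,  0.0007707 ,  0.00039852,  0.00037492,
        0.0014883 ]), 'joint_torque': array([ 3.66543109e-04, -5.15050721e+01, -3.67708218e+01, -3.59701107e-05,
        8.29325909e-04, -3.66310587e-06]), 'tool_pos': array([0.29832205, 0.60547   , 0.2312963 ]), 'tcp_rot': array([ 7.12853143e-01,  3.05964360e+00, -5.42505781e-06]), 'wrist_force': array([ 0.50764861, -0.3772071 ,  0.38097821]), 'torque': array([-0.03255653,  0.01933861, -0.01696268]), 'grip_force': 0.0, 'width': 1.0004533808048006}
```

View pics/scene0.png

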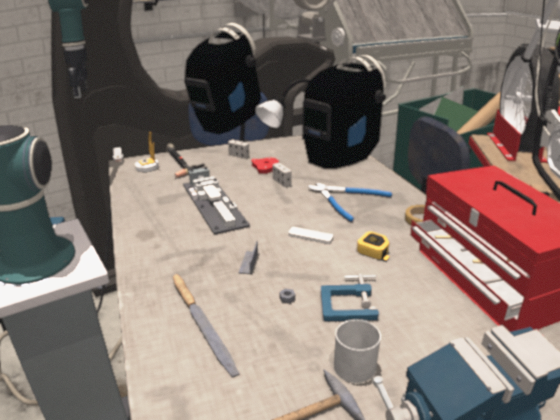

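View pics/side0.png

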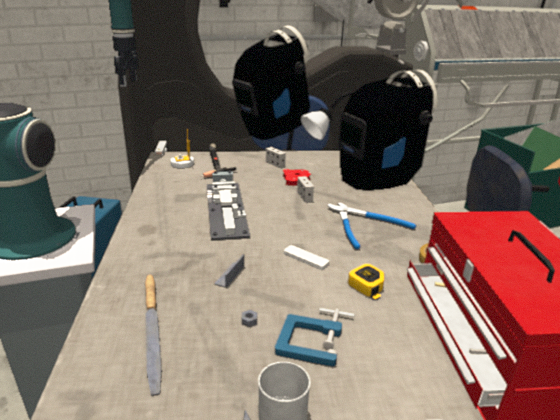

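The scene picture shows the jig at about (215,203), loose bar (310,235), coupon (249,258), nut (288,296) and a setup block near (282,175). The side picture agrees: jig (228,208), bar (306,256).

```bash
python3 - <<'E'
from h import *
sc=shot('scene'); sd=shot('side')
P={'bar':((310,236),(306,257),.006),'coupon':((247,265),(228,278),.005),'nut':((288,296),(249,319),.008),'slide':((207,188),(224,192),.04),'jigfar':((196,172),(220,178),.03),'jignear':((230,226),(228,236),.01),'block':((282,175),(306,189),.025)}
for k,(a,b,z) in P.items(): print(k,onz(sc,[a],z).round(3),onz(sd,[b],z).round(3))
for p,n in((sc,'loose_half'),(sd,'loose_half')):
    m=masks_of(p,n)[0]['mask'].astype(np.uint8); c=max(cv2.findContours(m,0,1)[0],key=cv2.contourArea)
    b=cv2.boxPoints(cv2.minAreaRect(onz(p,c.reshape(-1,2),.006)[:,:2].astype(np.float32)*1000)); print(b.round(0).tolist(), b.mean(0))
E
```

```text
bar [[ 0.627 -0.296  0.006]] [[ 0.633 -0.292  0.006]]
coupon [[ 0.432 -0.319  0.005]] [[ 0.437 -0.321  0.005]]
nut [[ 0.444 -0.469  0.008]] [[ 0.443 -0.47   0.008]]
slide [[0.506 0.042 0.04 ]] [[0.513 0.045 0.04 ]]
jigfar [[0.537 0.191 0.03 ]] [[0.529 0.17  0.03 ]]
jignear [[ 0.481 -0.144  0.01 ]] [[ 0.477 -0.151  0.01 ]]
block [[0.755 0.027 0.025]] [[0.761 0.032 0.025]]
[[580.0, -253.0], [640.0, -355.0], [684.0, -330.0], [624.0, -228.0]] [ 632.1393  -291.49207]
[[580.0, -255.0], [640.0, -354.0], [682.0, -328.0], [622.0, -230.0]] [ 631.1426  -291.58514]
```

Request:
drive_tool(
  rows=[
    [0,0,0,-0.012,-0.012,-0.002,1],
    [0,0,0,-0.0265,-0.0255,-0.002,1],
    [0,0,0,-0.0265,-0.0255,-0.002,1],
    [0,0,0,-0.0265,-0.0255,-0.002,1],
    [0,0,0,-0.0265,-0.0255,-0.002,1],
    [0,0,0,-0.0265,-0.0255,-0.002,1],
    [0,0,0,-0.0265,-0.0255,-0.002,1],
    [0,0,0,-0.0265,-0.0255,-0.002,1],
  ],
)

```text
time: 2.52
tool_pos: [0.3916, 0.3457, 0.2476]
tcp_rot: [0.712, 3.059, 0.001]
wrist_force: [-0.4, 0.6, 0.1]
width: 0.997
grip_force: 0.0
```

Request:
drive_tool(
  rows=[
    [0,0,0,-0.0265,-0.0255,-0.002,1],
    [0,0,0,-0.0265,-0.0255,-0.002,1],
    [0,0,0,-0.0265,-0.0255,-0.002,1],
    [0,0,0,-0.0265,-0.0255,-0.002,1],
    [0,0,0,-0.0265,-0.0255,-0.002,1],
    [0,0,0,-0.0265,-0.0255,-0.002,1],
    [0,0,0,-0.0265,-0.0255,-0.002,1],
    [0,0,0,-0.0265,-0.0255,-0.002,1],
  ],
)

```text
time: 3.18
tool_pos: [0.4916, 0.0689, 0.2638]
tcp_rot: [0.713, 3.059, 0.001]
wrist_force: [1.1, 0.8, 0.5]
width: 0.999
grip_force: 0.0
```

Request:
drive_tool(
  rows=[
    [0,0,0,-0.0265,-0.0255,-0.002,1],
    [0,0,0,-0.0265,-0.0255,-0.002,1],
    [0,0,0,-0.0265,-0.0255,-0.002,1],
    [0,0,6,0,0,0,1],
    [0,0,7,0,0,0,1],
    [0,0,7,0,0,0,1],
    [0,0,7,0,0,0,1],
    [0,0,6,0,0,0,1],
  ],
)

```text
time: 3.85
tool_pos: [0.5288, -0.0335, 0.2694]
tcp_rot: [1.561, 2.726, 0.0]
wrist_force: [-0.6, 0.1, -0.1]
width: 0.997
grip_force: 0.0
```

```bash
cat > look.py <<'E'
from h import *
import sys
p=shot('wrist'); save(p,sys.argv[1])
s=status.read_state(); print(s['time'],s['tool_pos'].round(4),s['tcp_rot'].round(3),s['wrist_force'].round(1),s['q'].round(2))
print(np.array(p['intrinsics']).round(0).tolist(),np.array(p['W']).round(3).tolist())
for o in ['loose_half','jig','clamped_half','slide','coupon']:
    for m in masks_of(p,o)[:1]: print(o,round(float(m['score']),2),[int(v) for v in m['bbox']])
E
python3 look.py w1
```

```text
3.9 [ 0.5288 -0.0334  0.2694] [1.566 2.723 0.   ] [-0.5 -0.  -0.1] [-0.11 -0.03  1.86 -0.    1.31 -0.64]
[[291.0, 0.0, 279.0], [0.0, 291.0, 208.0], [0.0, 0.0, 1.0]] [[0.863, -0.478, -0.162, 0.486], [0.505, 0.816, 0.28, 0.038], [-0.001, -0.323, 0.946, 0.412], [0.0, 0.0, 0.0, 1.0]]
loose_half 0.95 [242, 305, 261, 356]
jig 0.85 [185, 1, 398, 240]
clamped_half 0.63 [258, 81, 333, 163]
slide 0.71 [258, 60, 356, 167]
coupon 0.6 [124, 267, 171, 312]
```

View pics/w1.png

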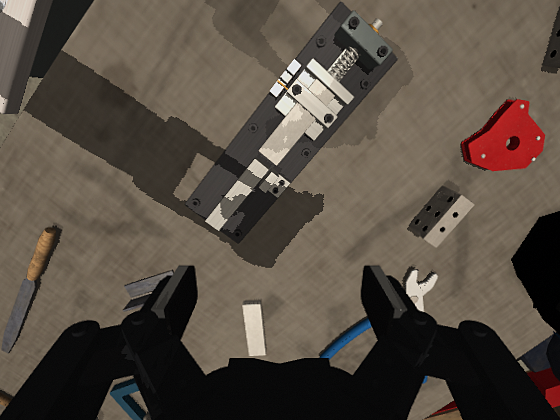

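The wrist view shows the whole jig (185,1)-(398,243), bed around (235,205), fence (276,183), clamped bar (285,140), and the loose bar upright at (254,328). I'll zoom on the jig for fit features.

```bash
python3 - <<'E'
import cv2
a=cv2.imread('pics/w1.png')[60:260,170:370]
cv2.imwrite('pics/w1c.png',cv2.resize(a,(600,600),interpolation=cv2.INTER_CUBIC))
E
```

```text
(no output)
```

View pics/w1c.png

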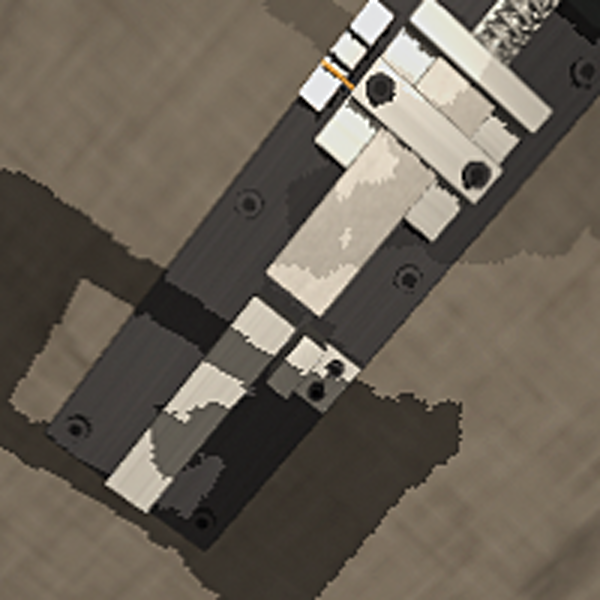

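```bash
cat > fitjig.py <<'E'
from h import *
from scipy.optimize import least_squares
def jw(v,X):
    c,s=np.cos(v[2]),np.sin(v[2]); X=np.array(X,float)/1000   # v[2]: yaw of jig x axis
    return np.c_[v[0]+c*X[:,0]-s*X[:,1], v[1]+s*X[:,0]+c*X[:,1], X[:,2]]
def fit(views,v0,free=3):
    f=lambda v:np.concatenate([(proj(p,jw(v,X))-uv).ravel() for p,X,uv in views])
    r=least_squares(f,v0,loss='soft_l1',f_scale=1.0); return r.x,f(r.x).reshape(-1,2)
E
python3 - <<'E'
from fitjig import *
p=shot('wrist')
X=[(-50,-135,10),(50,-135,10),(-12,-127,30),(12,-127,30),(-12,-12,30),(12,-12,30),(-15,0,42),(15,0,42),(50,200,10),(-50,200,10)]
uv=np.array([(185.7,205),(239,243),(205.3,221.3),(220,231),(255.7,158.7),(268.7,167.7),(259.3,150.7),(276.3,165.7),(398,47),(345,2)])
v,r=fit([(p,X,uv)],[.5,-.015,-.16]); print(v,np.degrees(v[2])); print(r.round(1).tolist())
m=masks_of(p,'loose_half')[0]['mask'].astype(np.uint8); c=max(cv2.findContours(m,0,1)[0],key=cv2.contourArea)
b=cv2.boxPoints(cv2.minAreaRect(onz(p,c.reshape(-1,2),.012)[:,:2].astype(np.float32)*1000)); print(b.round(0).tolist(), b.mean(0))
E
```

```text
[ 0.50402438 -0.01910468 -0.14652025] -8.394992167439982
[[-1.3, -0.2], [0.3, 1.3], [0.3, -0.1], [-0.5, 0.2], [-0.1, -0.9], [1.2, 1.6], [-0.5, -0.3], [1.0, -0.3], [1.3, 9.9], [-4.1, -3.3]]Traceback (most recent call last):
  File "<stdin>", line 6, in <module>
IndexError: list index out of range
```

Request:
drive_tool(
  rows=[
    [0,0,0,-0.037,-0.0056,0.006,1],
    [0,0,0,-0.0378,-0.0056,0.006,1],
    [0,0,0,-0.0378,-0.0056,0.006,1],
    [0,0,0,-0.0378,-0.0056,0.006,1],
    [0,0,0,-0.0378,-0.0056,0.006,1],
    [0,0,0,-0.0378,-0.0056,0.006,1],
    [0,0,0,-0.0378,-0.0056,0.006,1],
    [0,0,0,-0.0378,-0.0056,0.006,1],
  ],
)

```text
time: 4.92
tool_pos: [0.6451, -0.317, 0.2207]
tcp_rot: [-1.551, -2.732, -0.0]
wrist_force: [0.9, 0.7, -0.4]
width: 1.0
grip_force: 0.0
```

Request:
drive_tool(
  rows=[
    [0,0,0,0,0,0,1],
    [0,0,0,0,0,0,1],
  ],
)

```text
time: 5.08
tool_pos: [0.6442, -0.317, 0.2192]
tcp_rot: [-1.554, -2.727, -0.0]
wrist_force: [-0.2, 0.2, 0.2]
width: 1.002
grip_force: 0.0
```

```bash
python3 look.py w2; python3 - <<'E'
from h import *
p=shot('wrist')
ms=masks_of(p,'loose_half')
m=ms[0]['mask'].astype(np.uint8); c=max(cv2.findContours(m,0,1)[0],key=cv2.contourArea)
for z in (0.0,.012):
  b=cv2.boxPoints(cv2.minAreaRect(onz(p,c.reshape(-1,2),z)[:,:2].astype(np.float32)*1000)); print(z,b.round(1).tolist(), b.mean(0))
print(cv2.boxPoints(cv2.minAreaRect(c)))
E
```

```text
5.1333 [ 0.6442 -0.3155  0.2201] [-1.552e+00 -2.729e+00 -1.000e-03] [-0.2  0.6  0.4] [-0.49  0.35  1.51  0.    1.28 -1.03]
[[291.0, 0.0, 279.0], [0.0, 291.0, 208.0], [0.0, 0.0, 1.0]] [[0.861, -0.483, -0.161, 0.602], [0.509, 0.815, 0.278, -0.246], [-0.003, -0.321, 0.947, 0.362], [0.0, 0.0, 0.0, 1.0]]
loose_half 0.66 [264, 111, 293, 203]
coupon 0.87 [91, 57, 174, 111]
0.0 [[586.7999877929688, -256.6000061035156], [649.5, -349.3999938964844], [675.7999877929688, -331.6000061035156], [613.0999755859375, -238.8000030517578]] [ 631.3097  -294.08783]
0.012 [[587.2999877929688, -256.1000061035156], [647.9000244140625, -345.8999938964844], [673.4000244140625, -328.70001220703125], [612.7999877929688, -238.89999389648438]] [ 630.333   -292.38556]
[[263.39432 113.06982]
 [288.6943  111.96981]
 [292.57547 201.23584]
 [267.27548 202.33585]]
```

View pics/w2.png

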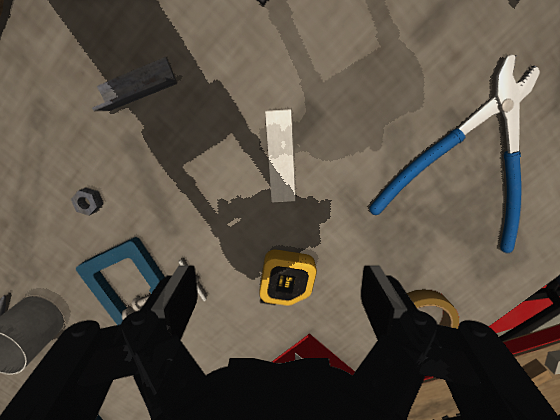

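The picture shows the bar at (280,157), nearly in line with the tool (about 3° off), with coupon (137,85), nut (87,200) and a tape measure (290,275) all clear of the approach.

Request:
drive_tool(
  rows=[
    [0,0,-3.3,0,0,0.02,0.75],
    [0,0,0,-0.001,0.0015,0.035,0.75],
    [0,0,0,0,0,0.035,0.75],
    [0,0,0,0,0,0.035,0.75],
    [0,0,0,0,0,0.025,0.75],
    [0,0,0,0,0,0.02,0.75],
    [0,0,0,0,0,0,0.75],
  ],
)

```text
time: 6.07
tool_pos: [0.6425, -0.3125, 0.0454]
tcp_rot: [-1.468, -2.767, -0.0]
wrist_force: [-0.7, 0.6, -0.9]
width: 0.748
grip_force: 0.0
```

```bash
python3 look.py w3; python3 - <<'E'
from h import *
p=shot('wrist')
ms=masks_of(p,'loose_half')
if ms:
  m=ms[0]['mask'].astype(np.uint8); c=max(cv2.findContours(m,0,1)[0],key=cv2.contourArea)
  b=cv2.boxPoints(cv2.minAreaRect(onz(p,c.reshape(-1,2),.012)[:,:2].astype(np.float32)*1000)); print(b.round(1).tolist(), b.mean(0)); print(cv2.boxPoints(cv2.minAreaRect(c)))
E
```

```text
6.1167 [ 0.6441 -0.3134  0.0483] [-1.469 -2.77   0.   ] [ 0.4 -0.4 -0.3] [-0.49  0.49  1.65 -0.    1.01 -1.08]
[[291.0, 0.0, 279.0], [0.0, 291.0, 208.0], [0.0, 0.0, 1.0]] [[0.828, -0.533, -0.172, 0.597], [0.56, 0.785, 0.264, -0.244], [-0.006, -0.315, 0.949, 0.188], [0.0, 0.0, 0.0, 1.0]]
loose_half 0.95 [255, 116, 309, 285]
[[587.5999755859375, -254.10000610351562], [648.2000122070312, -344.6000061035156], [673.2999877929688, -327.79998779296875], [612.5999755859375, -237.3000030517578]] [ 630.43854 -290.976  ]
[[254. 106.]
 [303. 106.]
 [303. 266.]
 [254. 266.]]
```

View pics/w3.png

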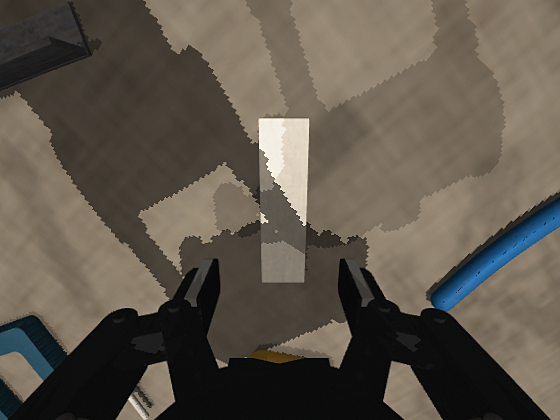

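Bar sits between the fingers, column 284 vs. finger centre 279, straight. I descend and grip.

Request:
drive_tool(
  rows=[
    [0,0,0,-0.0025,0.0015,0.015,0.75],
    [0,0,0,0,0,0.015,0.75],
    [0,0,0,0,0,0.012,0.75],
    [0,0,0,0,0,0,0.5],
    [0,0,0,0,0,0,0.3],
    [0,0,0,0,0,0,0.2],
    [0,0,0,0,0,0,0.2],
    [0,0,0,0,0,0,0.2],
  ],
  force=60,
)

```text
time: 7.13
tool_pos: [0.6496, -0.3167, 0.0099]
tcp_rot: [1.473, 2.774, 0.0]
wrist_force: [-0.3, 0.1, -1.1]
width: 0.316
grip_force: 59.1
```

Request:
drive_tool(
  rows=[
    [0,0,0,0,0,0,0.1],
    [0,0,0,0,0,0,0.0],
    [0,0,0,0,0,0,0.0],
    [0,0,0,0,0,0,0.0],
  ],
  force=80,
)

```text
time: 7.47
tool_pos: [0.6492, -0.3165, 0.0095]
tcp_rot: [1.473, 2.774, -0.0]
wrist_force: [-0.2, -0.1, -0.5]
width: 0.303
grip_force: 78.8
```

Request:
drive_tool(
  rows=[
    [0,0,0,0,0,-0.01,0],
    [0,0,0,0,0,-0.02,0],
    [0,0,0,0,0,-0.03,0],
    [0,0,0,0,0,-0.03,0],
    [0,0,0,0,0,0,0],
    [0,0,0,0,0,0,0],
  ],
)

```text
time: 7.97
tool_pos: [0.6515, -0.3177, 0.1039]
tcp_rot: [1.47, 2.768, -0.0]
wrist_force: [0.0, -1.4, -1.3]
width: 0.305
grip_force: 78.9
```

```bash
python3 look.py w4; python3 - <<'E'
from h import *
p=shot('wrist'); T=tool(); Ti=np.linalg.inv(T)
s=status.read_state(); print(s['width'],s['grip_force'],s['wrist_force'])
m=masks_of(p,'loose_half')[0]['mask'].astype(np.uint8); c=max(cv2.findContours(m,0,1)[0],key=cv2.contourArea)
print('px',cv2.approxPolyDP(c,4,True).reshape(-1,2).tolist())
for dz in (-.004,.0,.004):   # top face z in world = T.z + dz
  X=onz(p,c.reshape(-1,2),T[2,3]+dz); X=(np.c_[X,np.ones(len(X))]@Ti.T)[:,:2]
  b=cv2.boxPoints(cv2.minAreaRect(X.astype(np.float32)*1000)); print(dz,b.round(1).tolist())
E
```

```text
8.0167 [ 0.6498 -0.3168  0.1012] [ 1.472  2.772 -0.   ] [-0.1 -0.4 -2.8] [-0.49  0.45  1.61 -0.    1.08 -1.08]
[[291.0, 0.0, 279.0], [0.0, 291.0, 208.0], [0.0, 0.0, 1.0]] [[0.829, -0.528, -0.186, 0.604], [0.559, 0.783, 0.272, -0.248], [0.002, -0.329, 0.944, 0.246], [0.0, 0.0, 0.0, 1.0]]
loose_half 0.65 [243, 106, 310, 310]
coupon 0.84 [0, 10, 124, 89]
0.31006485463274314 78.91709089279175 [-0.04894647  0.85790717 -1.27509763]
px [[248, 106], [253, 306], [302, 307], [310, 107]]
-0.004 [[-30.0, 14.600000381469727], [-29.700000762939453, -17.399999618530273], [85.4000015258789, -16.399999618530273], [85.0999984741211, 15.600000381469727]]
0.0 [[-26.899999618530273, 14.199999809265137], [-26.600000381469727, -16.899999618530273], [85.4000015258789, -15.899999618530273], [85.0999984741211, 15.199999809265137]]
0.004 [[-23.799999237060547, 13.800000190734863], [-23.5, -16.5], [85.30000305175781, -15.5], [85.0999984741211, 14.699999809265137]]
```

View pics/w4.png

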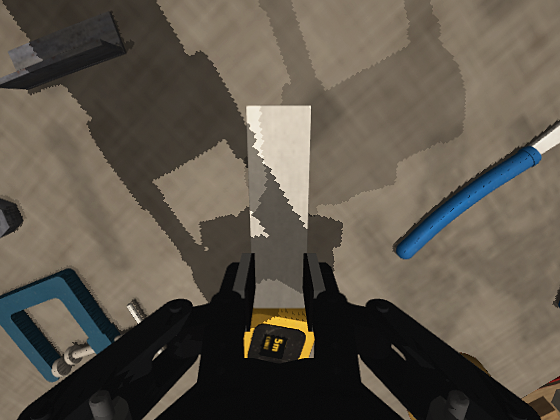

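Bar held straight in the jaws: front end at (279,106), rear at (277,307), sides parallel. Turn and carry to above the bed.

Request:
drive_tool(
  rows=[
    [0,0,6.5,0,0,0,0],
    [0,0,7.1,0,0,0,0],
    [0,0,7.1,0,0,0,0],
    [0,0,7.1,0,0,0,0],
    [0,0,7.1,0,0,0,0],
    [0,0,7.1,0,0,0,0],
    [0,0,0.5,0.01,-0.011,0,0],
  ],
)

```text
time: 8.95
tool_pos: [0.6406, -0.3066, 0.0989]
tcp_rot: [2.384, 2.044, 0.0]
wrist_force: [0.3, 0.3, -0.8]
width: 0.309
grip_force: 79.0
```

Request:
drive_tool(
  rows=[
    [0,0,0,0.0216,-0.0237,0,0],
    [0,0,0,0.0216,-0.0237,0,0],
    [0,0,0,0.0216,-0.0237,0,0],
    [0,0,0,0.0216,-0.0237,0,0],
    [0,0,0,0.0216,-0.0237,0,0],
    [0,0,0,0.0216,-0.0237,0,0],
    [0,0,0,0.0216,-0.0237,0,0],
    [0,0,0,0.012,-0.013,0,0],
  ],
)

```text
time: 9.62
tool_pos: [0.4833, -0.1149, 0.0982]
tcp_rot: [-2.376, -2.051, 0.002]
wrist_force: [-0.1, -0.5, -1.1]
width: 0.308
grip_force: 79.0
```

Request:
drive_tool(
  rows=[
    [0,0,0,0,0,0,0],
    [0,0,0,0,0,0,0],
  ],
)

```text
time: 9.78
tool_pos: [0.486, -0.1168, 0.0991]
tcp_rot: [2.377, 2.054, -0.0]
wrist_force: [-0.0, -0.2, -0.7]
width: 0.308
grip_force: 79.0
```

```bash
python3 look.py w5
```

```text
9.8333 [ 0.4871 -0.1175  0.0995] [2.377e+00 2.052e+00 1.000e-03] [ 0.1 -0.2 -0.7] [-0.29  0.06  2.1  -0.    0.98 -0.14]
[[291.0, 0.0, 279.0], [0.0, 291.0, 208.0], [0.0, 0.0, 1.0]] [[0.989, 0.138, 0.047, 0.498], [-0.146, 0.936, 0.321, -0.034], [-0.0, -0.324, 0.946, 0.241], [0.0, 0.0, 0.0, 1.0]]
loose_half 0.85 [244, 105, 309, 308]
jig 0.73 [211, 0, 359, 253]
clamped_half 0.66 [259, 2, 313, 84]
slide 0.57 [237, 0, 334, 85]
coupon 0.93 [263, 341, 299, 365]
```

View pics/w5.png

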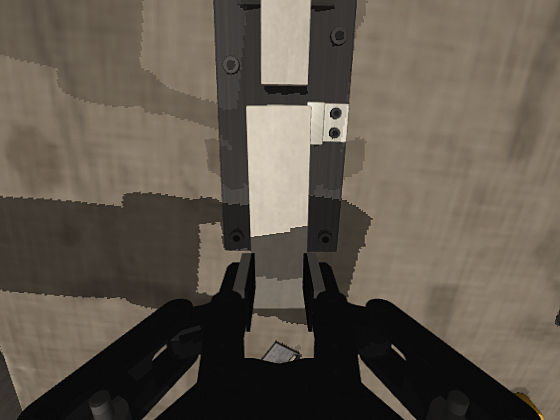

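Bar front edge at row 105 (cols 247-310); clamped bar's end at row ~85 (cols 260-309); fence block at (316,123), so the bar is well aligned and slightly short of the joint. Measure edges precisely.

```bash
python3 - <<'E'
from fitjig import *
p=shot('wrist'); g=cv2.GaussianBlur(cv2.cvtColor(p['color'],cv2.COLOR_RGB2GRAY),(3,3),0).astype(float)
def ex(r,a,b):
    d=np.diff(g[r,a:b]); i=np.argmax(abs(d)); return a+i+.5
def ey(c,a,b):
    d=np.diff(g[a:b,c]); i=np.argmax(abs(d)); return a+i+.5
L=np.array([(ex(r,250,272),r) for r in range(30,78,6)]);Rr=np.array([(ex(r,298,322),r) for r in range(30,78,6)])
B=np.array([(c,ey(c,72,95)) for c in range(266,306,6)])
BL=np.array([(ex(r,236,258),r) for r in range(112,180,8)]);BR=np.array([(ex(r,296,318),r) for r in range(150,220,8)])
BF=np.array([(c,ey(c,97,112)) for c in range(254,304,6)])
FF=np.array([(c,ey(c,135,152)) for c in range(312,344,5)]); 
bL=np.array([(ex(r,208,230),r) for r in range(20,240,25)]);bR=np.array([(ex(r,330,365),r) for r in range(20,240,25)])
for n,e in dict(L=L,R=Rr,B=B,BL=BL,BR=BR,BF=BF,FF=FF,bL=bL,bR=bR).items(): print(n,e.round(1).tolist())
# edge residuals: jig-frame coordinate of points on plane z
E_=[(L,.042,0,-.015),(Rr,.042,0,.015),(B,.042,1,0.),(bL,.010,0,-.05),(bR,.010,0,.05)]
def inj(v,uv,z):
    X=onz(p,uv,z)[:,:2]-v[:2]; c,s=np.cos(v[2]),np.sin(v[2]); return np.c_[X@[c,s],X@[-s,c]]
f=lambda v:np.concatenate([(inj(v,e,z)[:,k]-t)*1000 for e,z,k,t in E_])
r=least_squares(f,[.504,-.019,-.1465],loss='soft_l1'); print(r.x,np.degrees(r.x[2]))
print(f(r.x).round(1).tolist())
T=tool(); zt=T[2,3]+.004
for n,e in (('BL',BL),('BR',BR),('BF',BF)): print(n,(inj(r.x,e,zt)*1000).round(1).tolist())
t=np.r_[T[:2,3]-r.x[:2]]; c,s=np.cos(r.x[2]),np.sin(r.x[2]); print('tcp jig',t@[c,s],t@[-s,c],T[2,3])
E
```

```text
L [[257.5, 30.0], [257.5, 36.0], [257.5, 42.0], [257.5, 48.0], [257.5, 54.0], [257.5, 60.0], [257.5, 66.0], [257.5, 72.0]]
R [[306.5, 30.0], [306.5, 36.0], [306.5, 42.0], [305.5, 48.0], [305.5, 54.0], [305.5, 60.0], [305.5, 66.0], [304.5, 72.0]]
B [[266.0, 81.5], [272.0, 81.5], [278.0, 82.5], [284.0, 82.5], [290.0, 82.5], [296.0, 82.5], [302.0, 82.5]]
BL [[245.5, 112.0], [245.5, 120.0], [246.5, 128.0], [246.5, 136.0], [246.5, 144.0], [247.5, 152.0], [247.5, 160.0], [247.5, 168.0], [247.5, 176.0]]
BR [[309.5, 150.0], [309.5, 158.0], [308.5, 166.0], [308.5, 174.0], [308.5, 182.0], [308.5, 190.0], [308.5, 198.0], [307.5, 206.0], [307.5, 214.0]]
BF [[254.0, 105.5], [260.0, 105.5], [266.0, 102.5], [272.0, 102.5], [278.0, 102.5], [284.0, 102.5], [290.0, 102.5], [296.0, 103.5], [302.0, 105.5]]
FF [[312.0, 142.5], [317.0, 142.5], [322.0, 139.5], [327.0, 139.5], [332.0, 136.5], [337.0, 139.5], [342.0, 139.5]]
bL [[211.5, 20.0], [212.5, 45.0], [213.5, 70.0], [214.5, 95.0], [215.5, 120.0], [216.5, 145.0], [217.5, 170.0], [219.5, 195.0], [220.5, 220.0]]
bR [[352.5, 20.0], [350.5, 45.0], [348.5, 
[... 179 characters left out ...]
 0.1, 0.0, 0.0, -0.0, -0.1, 0.1, 0.2, -0.3, -0.2, -0.0, 0.1, -0.4, 0.3, 0.3, -0.2, -0.2, -0.1, -0.1, -0.0, 0.7, 0.7, 0.6, 0.5, 0.4, 0.2, -0.1, 0.5, 0.1, -0.4, -0.5, -0.7, -0.8, -0.9, -0.1, -0.1, -0.1, -0.0]
BL [[-16.4, -17.9], [-16.5, -21.4], [-16.1, -24.9], [-16.2, -28.5], [-16.3, -32.2], [-15.9, -35.9], [-15.9, -39.7], [-16.0, -43.5], [-16.1, -47.5]]
BR [[13.3, -34.6], [13.5, -38.4], [13.2, -42.2], [13.4, -46.1], [13.6, -50.1], [13.7, -54.1], [13.9, -58.2], [13.6, -62.4], [13.8, -66.6]]
BF [[-12.5, -15.0], [-9.8, -15.0], [-7.1, -13.7], [-4.4, -13.6], [-1.7, -13.6], [0.9, -13.6], [3.6, -13.5], [6.3, -13.9], [9.1, -14.7]]
tcp jig -5.7187572715569623e-05 -0.09954514469031017 0.099277966347384
```

Request:
drive_tool(
  rows=[
    [0,0,0.8,0,-0.0015,0.01,0],
    [0,0,0,0,0,0.015,0],
    [0,0,0,0,0,0.015,0],
    [0,0,0,0,0,0.01,0],
    [0,0,0,0,0,0.004,0],
    [0,0,0,0,0,0,0],
  ],
)

```text
time: 10.63
tool_pos: [0.4837, -0.1168, 0.0436]
tcp_rot: [-2.391, -2.033, 0.003]
wrist_force: [0.3, -0.4, -0.1]
width: 0.309
grip_force: 79.0
```

Request:
drive_tool(
  rows=[
    [0,0,0,0,0,0.002,0],
    [0,0,0,0,0,0.001,0],
    [0,0,0,0,0,0.001,0],
  ],
)

```text
time: 10.88
tool_pos: [0.4858, -0.1173, 0.042]
tcp_rot: [2.392, 2.035, 0.001]
wrist_force: [-0.6, -0.6, -1.3]
width: 0.304
grip_force: 79.0
```

Request:
drive_tool(
  rows=[
    [0,0,0,0,0,0.001,0],
    [0,0,0,0,0,0,0],
  ],
)

```text
time: 11.05
tool_pos: [0.4853, -0.1172, 0.0406]
tcp_rot: [2.392, 2.035, 0.001]
wrist_force: [-0.5, -0.2, -1.8]
width: 0.306
grip_force: 79.0
```

Request:
drive_tool(
  rows=[
    [0,0,0,0,0,0.001,0],
    [0,0,0,0,0,0,0],
  ],
)

```text
time: 11.22
tool_pos: [0.4851, -0.1171, 0.0394]
tcp_rot: [2.393, 2.035, 0.0]
wrist_force: [0.5, -1.1, -0.9]
width: 0.308
grip_force: 79.0
```

Request:
drive_tool(
  rows=[
    [0,0,0,0,0,0.001,0],
    [0,0,0,0,0,0,0],
  ],
)

```text
time: 11.38
tool_pos: [0.4852, -0.1172, 0.0386]
tcp_rot: [2.393, 2.035, 0.0]
wrist_force: [-0.4, -0.0, 1.1]
width: 0.308
grip_force: 79.4
```

```bash
python3 look.py w6
```

```text
11.4333 [ 0.4852 -0.1172  0.0386] [2.393 2.035 0.   ] [-0.1  0.4  2.2] [-0.29  0.14  2.15 -0.    0.86 -0.13]
[[291.0, 0.0, 279.0], [0.0, 291.0, 208.0], [0.0, 0.0, 1.0]] [[0.987, 0.153, 0.052, 0.498], [-0.161, 0.934, 0.32, -0.035], [0.0, -0.324, 0.946, 0.181], [0.0, 0.0, 0.0, 1.0]]
loose_half 0.56 [246, 108, 307, 310]
jig 0.66 [184, 0, 380, 292]
clamped_half 0.64 [249, 1, 323, 76]
slide 0.97 [251, 1, 322, 75]
```

View pics/w6.png

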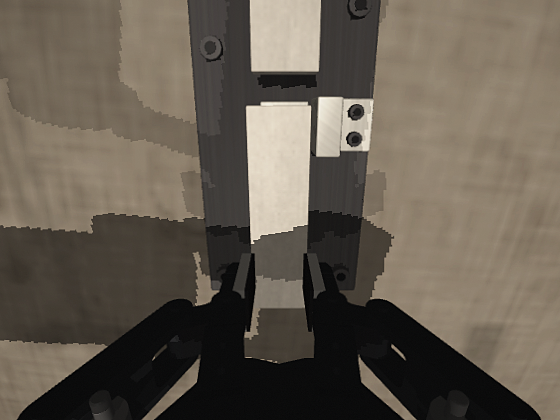

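Bar is just on the bed; front edge at row 106, joint face at row 72 and the fence (317-341) leaves a few mm gap to the bar's right edge (309). Measure.

```bash
cat > meas.py <<'E'
from fitjig import *
p=shot('wrist'); g=cv2.GaussianBlur(cv2.cvtColor(p['color'],cv2.COLOR_RGB2GRAY),(3,3),0).astype(float)
def e(v,a,sgn):
    d=np.diff(v)*sgn; return a+np.argmax(d)+.5
def ex(r,a,b,s): return (e(g[r,a:b],a,s),r)
def line(pts,z): return onz(p,pts,z)[:,:2]
T=tool(); tx=T[:2,0]; ty=T[:2,1]; o=T[:2,3]
def tf(X): return np.c_[(X-o)@tx,(X-o)@ty]*1000
import sys
rc=range(15,int(sys.argv[1])-6,5); rb=range(int(sys.argv[2])+8,210,8)
S={'cL':([ex(r,238,262,1) for r in rc],.042),'cR':([ex(r,308,332,-1) for r in rc],.042),'bL':([ex(r,238,258,1) for r in rb],.042),'bR':([ex(r,298,316,-1) for r in rb],.042),
'fen':([ex(r,310,328,1) for r in range(112,150,5)],.040)}
for n,(q,z) in S.items():
    X=tf(line(q,z)); k=np.polyfit(X[:,0],X[:,1],1); r=X[:,1]-np.polyval(k,X[:,0])
    print(n,'y at joint(85)=%.2f mid(30)=%.2f slope deg %.2f rms %.2f'%(np.polyval(k,85),np.polyval(k,30),np.degrees(k[0]),r.std()), [float(a[0]) for a in q][:12])
cE=[(c,e(g[int(sys.argv[1])-8:int(sys.argv[1])+8,c],int(sys.argv[1])-8,-1)) for c in range(262,312,8)]
print('cEnd x',tf(line(cE,.042))[:,0].round(1))
a=int(sys.argv[2]); bE=[(c,e(g[a-3:a+8,c],a-3,1)) for c in (250,254,258,308)]
print('bar front px',bE,'x',tf(line(bE,.042))[:,0].round(1)); print(T[:3,3],status.read_state()['wrist_force'],status.read_state()['time'])
E
python3 meas.py 72 105
```

```text
cL y at joint(85)=-12.49 mid(30)=-12.32 slope deg -0.17 rms 0.11 [249.5, 249.5, 249.5, 249.5, 249.5, 250.5, 250.5, 250.5, 250.5, 250.5, 250.5]
cR y at joint(85)=17.21 mid(30)=17.64 slope deg -0.45 rms 0.14 [320.5, 319.5, 319.5, 319.5, 319.5, 319.5, 319.5, 319.5, 319.5, 318.5, 318.5]
bL y at joint(85)=-15.45 mid(30)=-15.47 slope deg 0.01 rms 0.14 [245.5, 245.5, 246.5, 246.5, 246.5, 246.5, 247.5, 247.5, 247.5, 248.5, 248.5, 248.5]
bR y at joint(85)=14.15 mid(30)=14.10 slope deg 0.05 rms 0.13 [310.5, 310.5, 310.5, 309.5, 309.5, 309.5, 309.5, 308.5, 308.5, 308.5, 308.5, 307.5]
fen y at joint(85)=17.49 mid(30)=17.02 slope deg 0.49 rms 0.14 [317.5, 317.5, 316.5, 316.5, 316.5, 316.5, 316.5, 315.5]
cEnd x [99.4 99.4 99.4 99.4 99.4 99.4 99. ]
bar front px [(250, np.float64(105.5)), (254, np.float64(105.5)), (258, np.float64(105.5)), (308, np.float64(105.5))] x [84.8 84.8 84.8 84.8]
[ 0.48519077 -0.11717452  0.03853085] [-1.11536642 -0.56443926  3.22843684] 11.7333
```

Request:
drive_tool(
  rows=[
    [0,0,0,0,0.0013,0,0],
    [0,0,0,0,0.0013,0,0],
    [0,0,0,0.003,0,0,0],
    [0,0,0,0.004,0,0,0],
    [0,0,0,0.003,0,0,0],
    [0,0,0,0.001,0,0,0],
    [0,0,0,0,0,0,0],
  ],
)

```text
time: 12.32
tool_pos: [0.4898, -0.1066, 0.0385]
tcp_rot: [2.392, 2.036, 0.0]
wrist_force: [-0.3, -2.6, 3.8]
width: 0.309
grip_force: 79.8
```

```bash
python3 meas.py 72 105; python3 -c "
from h import *; p=shot('wrist'); save(p,'w7')"
```

```text
cL y at joint(85)=-15.49 mid(30)=-15.74 slope deg 0.25 rms 0.14 [242.5, 243.5, 243.5, 243.5, 243.5, 243.5, 243.5, 243.5, 243.5, 244.5, 244.5]
cR y at joint(85)=14.23 mid(30)=14.25 slope deg -0.02 rms 0.11 [313.5, 313.5, 313.5, 313.5, 313.5, 313.5, 312.5, 312.5, 312.5, 312.5, 312.5]
bL y at joint(85)=-15.60 mid(30)=-15.46 slope deg -0.15 rms 0.14 [245.5, 245.5, 245.5, 246.5, 246.5, 246.5, 247.5, 247.5, 247.5, 248.5, 248.5, 248.5]
bR y at joint(85)=13.90 mid(30)=14.05 slope deg -0.16 rms 0.16 [310.5, 310.5, 309.5, 309.5, 309.5, 308.5, 308.5, 308.5, 308.5, 308.5, 308.5, 307.5]
fen y at joint(85)=15.15 mid(30)=14.98 slope deg 0.18 rms 0.12 [312.5, 312.5, 312.5, 311.5, 311.5, 311.5, 311.5, 311.5]
cEnd x [ 99.4  99.4 101.4 101.8 101.4 101.4 100.2]
bar front px [(250, np.float64(105.5)), (254, np.float64(105.5)), (258, np.float64(105.5)), (308, np.float64(105.5))] x [84.8 84.8 84.8 84.8]
[ 0.48979119 -0.10666285  0.03852933] [-0.88246767 -1.32891874  4.96409642] 12.3667
```

View pics/w7.png

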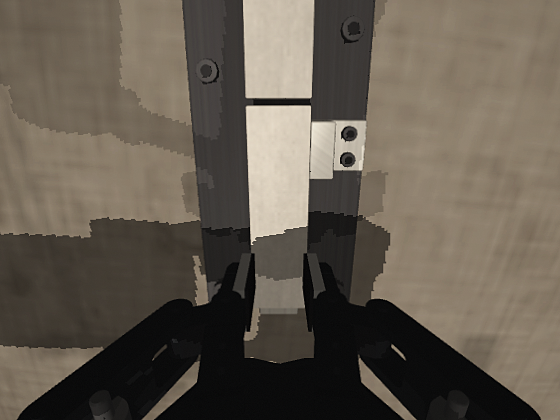

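Bar and clamped bar are in line (245-311), gap ~3.5 mm at rows 98-106, fence touching within ~1 mm. Now press in gentle steps.

Request:
drive_tool(
  rows=[
    [0,0,0,0.0015,0,0,0],
    [0,0,0,0.0015,0,0,0],
    [0,0,0,0.0015,0,0,0],
    [0,0,0,0.0015,0,0,0],
    [0,0,0,0.0015,0,0,0],
    [0,0,0,0,0,0,0],
  ],
  force=100,
)

```text
time: 12.92
tool_pos: [0.4907, -0.1009, 0.0387]
tcp_rot: [2.39, 2.035, -0.003]
wrist_force: [-2.3, -9.1, 5.6]
width: 0.296
grip_force: 98.3
```

Request:
drive_tool(
  rows=[
    [0,0,0,0.0015,0,0,0],
    [0,0,0,0.0015,0,0,0],
    [0,0,0,0.001,0,0,0],
    [0,0,0,0,0,0,0],
    [0,0,0,0,0,0,0],
  ],
)

```text
time: 13.33
tool_pos: [0.4912, -0.0976, 0.0387]
tcp_rot: [2.389, 2.035, -0.004]
wrist_force: [-3.3, -11.3, 5.3]
width: 0.294
grip_force: 98.3
```

```bash
python3 meas.py 100 105|tail -7; python3 -c "
from h import *; p=shot('wrist'); save(p,'w8'); T=tool(); print(status.read_state()['wrist_force'])
d=T[:3,3]-np.array([.48979,-.10666,.0385]); print('adv mm',T[:3,:3].T@d*1000)"
```

```text
cR y at joint(85)=14.34 mid(30)=14.41 slope deg -0.07 rms 0.13 [313.5, 313.5, 313.5, 313.5, 313.5, 313.5, 313.5, 313.5, 312.5, 312.5, 312.5, 312.5]
bL y at joint(85)=-15.46 mid(30)=-15.49 slope deg 0.03 rms 0.14 [245.5, 245.5, 246.5, 246.5, 246.5, 246.5, 247.5, 247.5, 247.5, 248.5, 248.5, 248.5]
bR y at joint(85)=14.06 mid(30)=13.81 slope deg 0.26 rms 0.16 [310.5, 310.5, 310.5, 309.5, 309.5, 308.5, 308.5, 308.5, 308.5, 307.5, 307.5, 307.5]
fen y at joint(85)=15.21 mid(30)=20.14 slope deg -5.14 rms 2.21 [313.5, 312.5, 312.5, 312.5, 312.5, 326.5, 311.5, 311.5]
cEnd x [85.2 85.2 85.2 85.2 85.2 85.2 85.2]
bar front px [(250, np.float64(106.5)), (254, np.float64(106.5)), (258, np.float64(106.5)), (308, np.float64(106.5))] x [84.4 84.4 84.4 84.4]
[ 0.49125491 -0.09763719  0.03866062] [ -3.17446058 -11.54836985   4.1256226 ] 13.3833
[ -2.72799515 -11.81819266   5.11510417]
adv mm [ 9.15470049e+00 -1.74992312e-03 -1.89245731e-01]
```

Contact made, travel about 5.5-6 mm; press 4 mm more.

Request:
drive_tool(
  rows=[
    [0,0,0,0.0015,0,0,0],
    [0,0,0,0.0015,0,0,0],
    [0,0,0,0.0015,0,0,0],
    [0,0,0,0,0,0,0],
    [0,0,0,0,0,0,0],
    [0,0,0,0,0,0,0],
  ],
)

```text
time: 13.93
tool_pos: [0.4918, -0.0938, 0.0387]
tcp_rot: [2.389, 2.035, -0.005]
wrist_force: [-4.1, -13.7, 5.4]
width: 0.296
grip_force: 98.3
```

```bash
python3 meas.py 100 105; python3 - <<'E'
from h import *
T=tool(); print(status.read_state()['wrist_force']); d=T[:3,3]-np.array([.48979,-.10666,.0385]); print('adv mm',T[:3,:3].T@d*1000)
sc=shot('side'); w=shot('wrist')
o=np.array([.5037,-.0198]);a=-.158;c,s=np.cos(a),np.sin(a)
u=proj(sc,[[o[0]+c*-.044-s*.09,o[1]+s*-.044+c*.09,.03]])[0]; print(u); x,y=u.astype(int)
A=cv2.resize(sc['color'][y-25:y+50,x-30:x+45],(600,600),interpolation=cv2.INTER_CUBIC)
cv2.imwrite('pics/s9.png',A[:,:,::-1])
cv2.imwrite('pics/w9.png',w['color'][:,:,::-1])
E
```

```text
cL y at joint(85)=-15.38 mid(30)=-15.88 slope deg 0.53 rms 0.12 [243.5, 243.5, 243.5, 243.5, 243.5, 243.5, 244.5, 244.5, 244.5, 244.5, 244.5, 244.5]
cR y at joint(85)=14.40 mid(30)=14.48 slope deg -0.09 rms 0.14 [313.5, 313.5, 313.5, 313.5, 313.5, 313.5, 313.5, 313.5, 313.5, 312.5, 312.5, 312.5]
bL y at joint(85)=-15.43 mid(30)=-15.26 slope deg -0.17 rms 0.14 [245.5, 245.5, 246.5, 246.5, 246.5, 247.5, 247.5, 247.5, 247.5, 248.5, 248.5, 248.5]
bR y at joint(85)=14.23 mid(30)=13.84 slope deg 0.41 rms 0.16 [310.5, 310.5, 310.5, 310.5, 309.5, 309.5, 308.5, 308.5, 308.5, 307.5, 307.5, 307.5]
fen y at joint(85)=13.36 mid(30)=28.97 slope deg -16.26 rms 1.54 [313.5, 312.5, 312.5, 312.5, 312.5, 312.5, 315.5, 325.5]
cEnd x [85.2 85.2 85.2 85.2 85.2 85.2 85.2]
bar front px [(250, np.float64(106.5)), (254, np.float64(106.5)), (258, np.float64(106.5)), (308, np.float64(106.5))] x [84.4 84.4 84.4 84.4]
[ 0.49181507 -0.09377458  0.03865152] [ -3.44432032 -13.47448668   6.56768868] 13.9833
[ -3.44432032 -13.47448668   6.56768868]
adv mm [13.04261578 -0.04727001 -0.21436856]
[208.74013275 192.27356292]
```

View pics/s9.png

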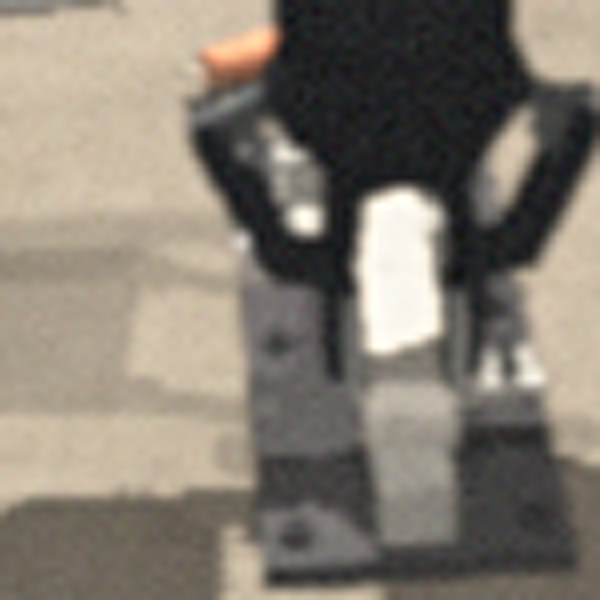

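The side crop shows the bar in the jaws lying on the bed, the pointer being hidden by the gripper. Advance past contact (about 9.5 mm) and push (~11 N after friction) agree on mid-scale. Let it settle, check, and hand in.

Request:
drive_tool(
  rows=[
    [0,0,0,0,0,0,0],
    [0,0,0,0,0,0,0],
    [0,0,0,0,0,0,0],
    [0,0,0,0,0,0,0],
    [0,0,0,0,0,0,0],
    [0,0,0,0,0,0,0],
  ],
)

```text
time: 14.58
tool_pos: [0.4918, -0.0938, 0.0386]
tcp_rot: [2.389, 2.035, -0.005]
wrist_force: [-3.4, -13.5, 5.1]
width: 0.295
grip_force: 98.3
```

```bash
python3 -c "
from h import *
s=status.read_state(); print(s['tool_pos'],s['wrist_force'],s['grip_force']); print(workorder.finish_job())"
```

```text
[ 0.49181442 -0.09378393  0.03864064] [ -3.43895128 -13.53504376   5.11059519] 98.27629800885916
the job is handed in; nothing more can be done
None
```

I handed the job in at about 14.6 s with the bar still gripped, flat on the bed, in line along the fence and pressed steadily on the clamped bar. Slide travel is an estimated 9.5–10 mm at about 11 N, inferred from arm advance and wrist force because the gripper hid the pointer; no verdict was returned.

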